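# Stand the toppled bottle back in its rack

### The arm

A 6-joint arm with a two-finger parallel gripper is mounted at the origin on the work surface. World frame = base frame: x ahead of the robot, y to its left, z up, the work surface at z = 0. Lengths are in mm, angles in rad, forces in N, time in s.
With the tool pointing down it reaches from about 400 to 925 mm from the base axis. Payload 12.5 kg.
Tool frame: the origin (TCP) lies at the very end of the fingers, on their centre line; the grasp point (between the pads) lies 19 mm behind it; y points along the fingers, z is the direction in which the jaws open and shut, and the axes are right-handed (so a half turn about y gives the same grasp; the last joint's range is limited). The gripper opens to 95 mm and grips with 3 to 60 N. Pads are 20 mm wide; open, the fingers measure 119 mm over their backs; the gripper's body (75 mm by 180 mm) begins 59 mm behind the grasp point.
Start: joints at [-1.296, 0.491, 1.559, -0, 1.092, -0.106], TCP at [232.313, -580.239, 214.661] pointing down, gripper open.
Joint ranges: [-3.1, 3.1], [-0.84, 2.19], [0.05, 2.79], [-1.13, 4.28], [0.06, 2.93], [-2.69, 2.69]. Speed limits (rad/s): [2.22, 2.22, 2.79, 3.14, 3.14, 3.14].

### API

Orientations are given as [roll, pitch, yaw] about the fixed x, y, z axes, in that order (R = Rz(yaw) Ry(pitch) Rx(roll)).
In Python, from cell import env, optics gives the robot as it stands.
- The arm moves only by the tool drive_tool, never from a script. Its argument "steps" is a list of rows, each an object with "slide": the shift along the tool's x, y, z in m, a list of three; "dr": the turn, a rotation vector about the tool's x, y, z in rad, a list of three; "fingers": the finger opening in m, from 0 to 0.0951. A call has 1 to 5 rows; each row is the pose to reach, as a shift and turn from the pose commanded when the call began, along the tool's axes at that moment; what a row does not reach only later rows make up. A row lasts 1/12 s, in which the tool goes at most 41.7 mm and 7.16 degrees, less where a joint would pass 70% of its speed; a pose out of reach is approached as far as the arm can. A call with a gripper value outside its range is refused whole. The fingers move at their own pace and stop on an object; the grip force is fixed at half the most. Time passes only in rows, so rows that repeat a pose let the fingers close. It gives the time, the measured TCP pose, the force and the opening at its end, in the units of the state.
- env.state(): the state, without advancing time (a new reading comes with each control period).
- optics.read_camera(name): name is "scene" or "side" or "wrist"; returns the picture (480x640x3 uint8, red, green, blue); there is no depth.
- optics.camera_model(name): a dict with "mtx" (3x3 intrinsics, pixels), "R" (3x3) and "t" (3): a world point X has camera coordinates R X + t. Camera axes: x right, y down, z forward; pixel columns grow to the right and rows downward; lengths in mm; the calibration is good to about 2 mm. A picture is of the moment at which its call begins: read the wrist's pose just before it. camera_model takes no time and is no camera call; for the wrist camera it gives the pose at the moment of the call.
- env.job_done(): hands the job in, once; it reports no verdict.
The state is a dict: "t": time; "joints": joint angles; "qvel": joint speeds; "tau": joint torques, N m; "eef_pos": TCP position; "tcp_rot": TCP orientation; "ft_force": force on the tool from outside, world axes, zero at the start; "moment": the same for the moment, N m; "opening": opening from 0.0 (shut) to 1.0 (fully open).
Only numpy, scipy, OpenCV 4.12 (cv2) and the standard library are available. Lean on these libraries where they do the work, as an engineer would, in place of code of your own. Each camera call takes 0.05 s, during which the arm holds its last target.

### The job

One square bottle has toppled out of the open side of the wooden bottle rack. Stand it upright on its base again, wholly on the rack's board, in the middle of the empty gap in the row it fell from. Set it down gently without dropping it, and do not shift or knock over the other containers in the rack or the things on the shelf.

Things in the scene. Friction and masses are not known exactly. Their poses are not given: they have to be found in the camera images.
- bottle: the toppled bottle: white plastic, 56 x 56 mm square with flat sides to 110 mm from the base, then a round shoulder and grey cap 33 mm across; 150 mm tall; 0.2 to 0.42 kg, centre of mass about 61 mm from the base. Lies on a flat side on the shelf, cap pointing away from the rack. Origin: centre of its base's underside; z runs from base to cap (level while lying), x and y square to the flat sides
- rack: bottle rack of darker wood, fixed: board 390 x 100 mm, 8 mm thick, with an end cheek 12 mm thick, 58 mm high at each end and an 8 mm steel rod (centre 47 mm above the shelf) along the back, 46 mm behind the row's centre line; front open, no lip. Origin: centre of the board's underside, on the shelf. x runs along the row, -y points out of the open side, z up
- gap (a point): middle of the empty gap in the row, on the top face of the rack's board (8 mm above the shelf); its axes are the rack's. On the row's centre line; the surface of the neighbour on either side is 74 to 85 mm away from it
- spray_can: neighbour standing in the row: aluminium spray can 51 mm across, 148 mm tall. Origin: centre of its underside, z up
- round_bottle: neighbour standing in the row: amber round bottle 56 mm across, 148 mm tall. Origin: centre of its underside, z up
- jar: neighbour standing in the row: glass jar 58 mm across, 92 mm tall. Origin: centre of its underside, z up
- tin: bystander: blue enamel tin with closed flip-top lid, 100 x 130 mm, 108 mm tall, loose on the shelf. Origin: centre of its underside
- coaster: bystander: white ceramic coaster 100 mm across, 10 mm thick. Origin: centre of its underside
- scoop: bystander: stainless measuring scoop, cup 56 mm across and 34 mm high, flat handle reaching 142 mm from the cup's centre towards its -x. Origin: centre of the cup's underside
Mind the look-alikes: they are no part of the job. Leave any yellow look-alike of the bottle alone.

How it is judged:
By the outcome, as a careful person would: the job done as asked, in the order asked, and still so for the second after the job is handed in, with the robot touching nothing.
It also fails if it takes over 38 s, if anything falls off the work surface, if the arm or the gripper's body presses on something with over 40 N, if the wrist force passes 120 N, or if a joint passes its speed limit or range.

## Working session

There is one attempt and no reset: what is moved stays moved. The work goes in short steps, Python scripts to look and compute and a tool call to move; the robot and the scene stay as the last step left them, time stands still between calls to the robot, and variables do not carry over. Pictures are saved under pics/ and viewed, and the job is handed in when it is done.

Besides the shell and the picture viewer there is one more tool, called after ">>>" by a JSON object that holds its "name" and its "arguments". drive_tool: Moves the arm, as the interface text tells. Its arguments: {"type":"object","properties":{"steps":{"type":"array","items":{"type":"object","properties":{"slide":{"type":"array","items":{"type":"number"}},"dr":{"type":"array","items":{"type":"number"}},"fingers":{"type":"number"}}}}},"required":["steps"]}

```bash
ls; mkdir -p pics; python3 - <<'E'
from cell import env, optics
import cv2
s=env.state(); print({k:s[k] for k in ['t','eef_pos','tcp_rot','opening','joints']})
for n in ['scene','side','wrist']:
    m=optics.camera_model(n); print(n,m)
    cv2.imwrite(f'pics/{n}0.png',optics.read_camera(n)[:,:,::-1])
E
```

```text
pics
{'t': 0.0, 'eef_pos': array([ 232.24718456, -579.99858794,  214.07650213]), 'tcp_rot': array([-1.57185092e+00,  1.34621803e-04, -2.76081637e+00]), 'opening': 1.001144505334776, 'joints': array([-1.29560716e+00,  4.91543590e-01,  1.55943540e+00,  2.56109808e-05,
        1.09167657e+00, -1.05599011e-01])}
scene {'mtx': array([[474.86359385,   0.        , 328.32459664],
       [  0.        , 474.86359385, 236.19467698],
       [  0.        ,   0.        ,   1.        ]]), 'R': array([[-0.7707288 ,  0.63698767,  0.01496089],
       [ 0.43520308,  0.54343731, -0.717826  ],
       [-0.46537662, -0.54673815, -0.69606178]]), 't': array([ 465.66963866, -210.73970984, 1457.2582021 ])}
side {'mtx': array([[622.49787838,   0.        , 317.92697004],
       [  0.        , 622.49787838, 240.96585933],
       [  0.        ,   0.        ,   1.        ]]), 'R': array([[-0.23702541, -0.97120521,  0.02407071],
       [-0.5562145 ,  0.11534834, -0.82299465],
       [ 0.79652017, -0.20845912, -0.5675389 ]]), 't': array([ 121.11021613,  386.23857225, 1218.2571227 ])}
wrist {'mtx': array([[344.53823682,   0.        , 317.03536289],
       [  0.        , 344.53823682, 242.97648056],
       [  0.        ,   0.        ,   1.        ]]), 'R': array([[ 3.72314963e-01, -9.28106440e-01, -5.94864823e-05],
       [-8.96171314e-01, -3.59520680e-01,  2.60042029e-01],
       [-2.41368068e-01, -9.67642282e-02, -9.65597297e-01]]), 't': array([-624.89551543,  -30.11877093,  389.72370358])}
```

View pics/scene0.png

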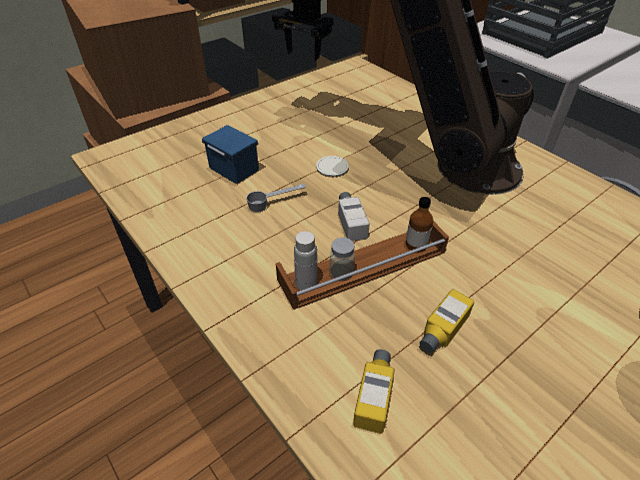

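View pics/side0.png

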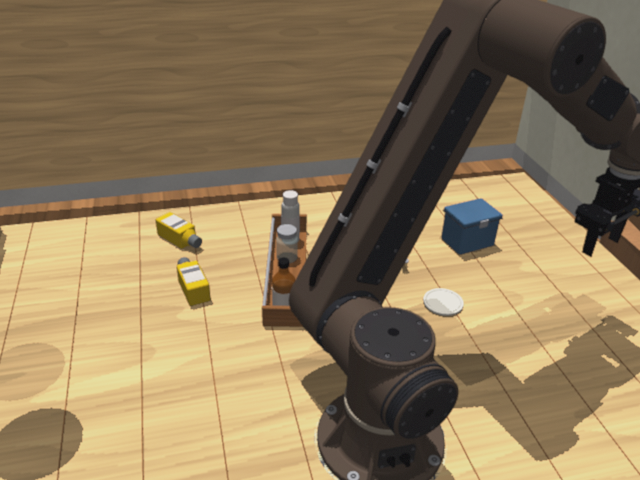

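View pics/wrist0.png

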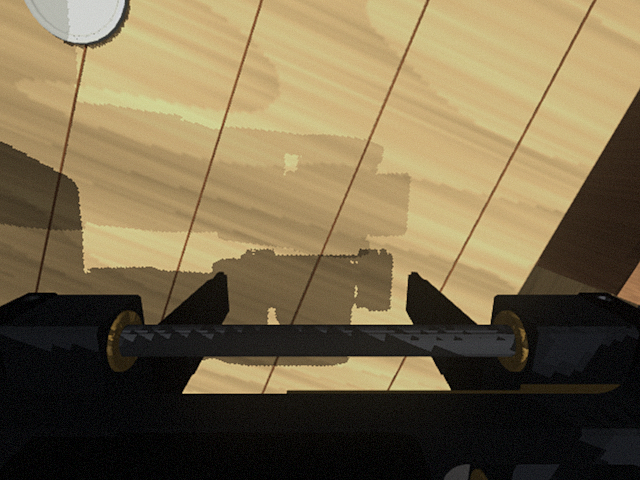

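The scene camera shows these candidates: a white toppled bottle at (352,215), yellow look-alikes at (375,392) and (447,322), and the standing spray can at (305,262). I choose the white one and check it in a crop.

```bash
cat > h.py <<'E'
import numpy as np, cv2
from cell import env, optics
def ray(m,uv,z):
    K,R,t=m['mtx'],m['R'],m['t']
    d=R.T@np.linalg.inv(K)@np.array([uv[0],uv[1],1.]); c=-R.T@t
    return c+d*(z-c[2])/d[2]
def proj(m,X):
    X=np.atleast_2d(X).astype(float); p=(X@m['R'].T+m['t'])@m['mtx'].T
    return p[:,:2]/p[:,2:]
E
python3 - <<'E'
from h import *
im=cv2.imread('pics/scene0.png'); c=im[175:315,260:470]
cv2.imwrite('pics/crop0.png',cv2.resize(c,(0,0),fx=3.8,fy=3.8,interpolation=cv2.INTER_CUBIC))
m=optics.camera_model('scene')
for n,uv,z in [('cap',(345,197),28),('bottle base',(355,238),28),('spraycan top',(305,237),148),('jar',(343,246),92),('amber',(425,203),148)]:
    print(n,ray(m,uv,z).round())
E
```

```text
cap [ 441. -126.   28.]
bottle base [527.  11.  28.]
spraycan top [696.  29. 148.]
jar [612.  60.  92.]
amber [410. 113. 148.]
```

View pics/crop0.png

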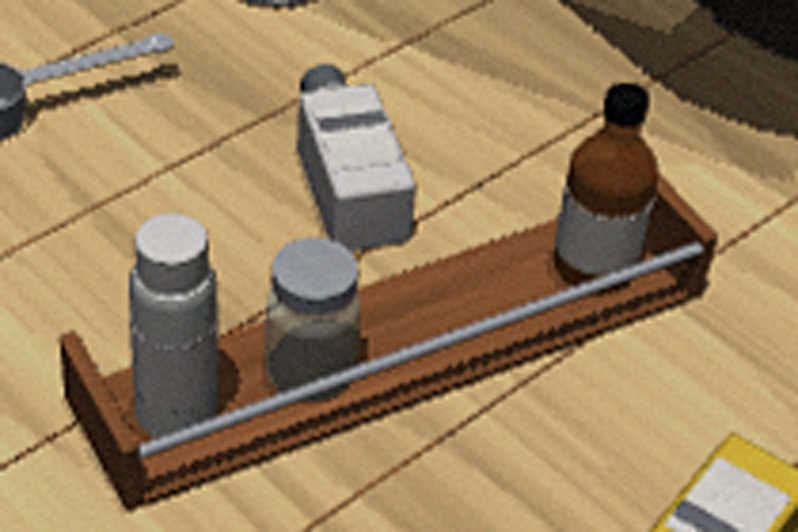

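The crop confirms it: a white square bottle with a grey cap pointing away from the rack. Next I zoom in to pick exact corners.

```bash
python3 - <<'E'
from h import *
im=cv2.imread('pics/scene0.png')
def crop(x0,y0,x1,y1,f):
    c=cv2.resize(im[y0:y1,x0:x1],(0,0),fx=f,fy=f,interpolation=cv2.INTER_CUBIC)
    for x in range(x0,x1,10):
        cv2.putText(c,str(x),((x-x0)*f,8),0,.3,(0,0,255),1); cv2.line(c,((x-x0)*f,10),((x-x0)*f,14),(0,0,255),1)
    for y in range(y0,y1,10): cv2.putText(c,str(y),(0,(y-y0)*f+4),0,.3,(0,0,255),1)
    return c
a=crop(330,185,380,245,9);b=crop(270,255,330,310,9);d=crop(410,215,455,260,9)
h=max(x.shape[0] for x in (a,b)); 
pad=lambda x,h:cv2.copyMakeBorder(x,0,h-x.shape[0],0,4,cv2.BORDER_CONSTANT)
cv2.imwrite('pics/z1.png',a);cv2.imwrite('pics/z2.png',np.hstack([pad(cv2.resize(b,None,fx=.7,fy=.7),420),pad(d,420)]))
E
```

```text
(no output)
```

View pics/z1.png

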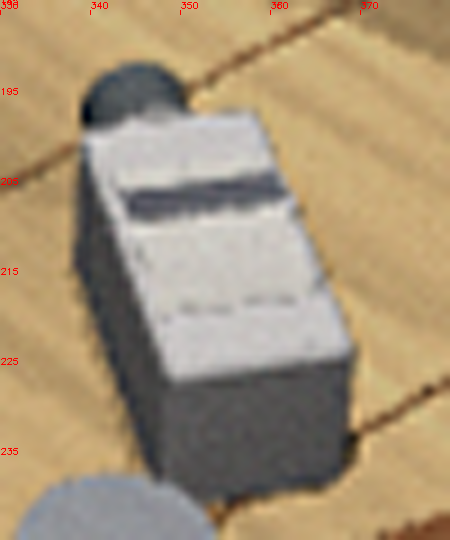

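View pics/z2.png

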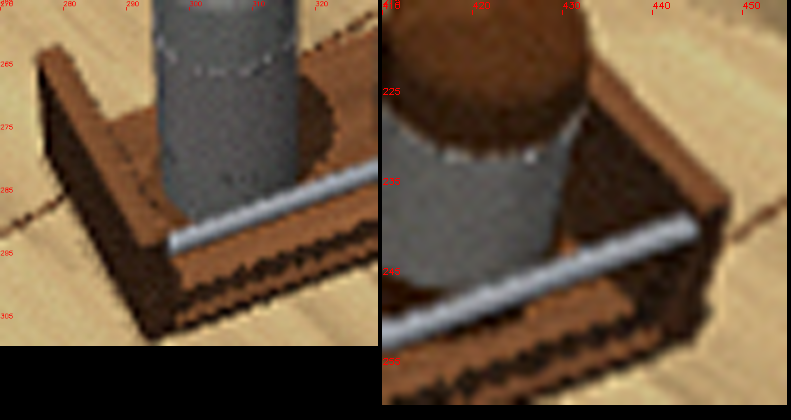

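```bash
cat >> h.py <<'E'
def rz(a): c,s=np.cos(a),np.sin(a); return np.array([[c,-s,0],[s,c,0],[0,0,1.]])
E
python3 - <<'E'
from h import *
from scipy.optimize import least_squares
m=optics.camera_model('scene'); print('cam',-m['R'].T@m['t'])
# rack
def fit(P,uv,x0):
    P=np.array(P,float);uv=np.array(uv,float)
    f=lambda p:(proj(m,P@rz(p[2]).T+[p[0],p[1],0])-uv).ravel()
    r=least_squares(f,x0); print(r.x.round(3), r.fun.reshape(-1,2).round(1).tolist()); return r.x
for L in (195,207):
  fit([[L,-50,58],[L,50,0],[L,-50,0],[-L,50,58],[-L,50,0]],[[276.3,263.3],[294.6,309],[277.5,279.6],[448.7,236.7],[444.8,253.3]],[550,80,-.3])
# bottle: frame with u = axis dir (base->cap), yaw of axis
b=fit([[0,28,56],[0,-28,56],[110,28,56],[110,-28,56]],[[369.1,224.1],[348.9,227.2],[357.8,197.4],[339.8,200]],[520,10,-2.1])
b=fit([[0,-28,56],[0,28,56],[110,-28,56],[110,28,56]],[[369.1,224.1],[348.9,227.2],[357.8,197.4],[339.8,200]],[520,10,-2.1])
E
```

```text
cam [1128.79346639  614.63665013  856.10046363]
[ 5.59604e+02  7.67350e+01 -2.39000e-01] [[2.4, -1.4], [2.2, 0.4], [2.7, -1.0], [-3.7, 2.4], [-4.1, 2.4]]
[ 5.54262e+02  7.57690e+01 -2.31000e-01] [[-0.7, -0.5], [-0.6, 1.3], [-0.4, -0.2], [1.2, -0.7], [0.6, -0.7]]
[503.675   7.515  -1.93 ] [[-17.9, 3.4], [23.3, -4.5], [-21.6, 2.9], [16.3, -3.9]]
[510.954   6.188  -2.051] [[1.0, 0.4], [-0.6, 0.3], [1.1, -0.5], [-1.5, -0.5]]
```

```bash
cat >> h.py <<'E'
from scipy.spatial.transform import Rotation as Ro
def cur():
    s=env.state(); return np.array(s['eef_pos']),Ro.from_euler('xyz',s['tcp_rot']).as_matrix(),s
def toolR(byaw,th,jyaw_sign=1):
    b=np.array([np.cos(byaw),np.sin(byaw),0]); z=np.array([0,0,1.])
    f=-b*np.cos(th)-z*np.sin(th); p=np.array([-b[1],b[0],0])  # p=(.887,-.462)
    return np.column_stack([np.cross(f,p),f,p])
def delta(pos,R):
    p,Rc,s=cur(); sl=Rc.T@(np.array(pos)-p)/1000; dr=Ro.from_matrix(Rc.T@R).as_rotvec()
    print('slide',sl.round(4).tolist(),'dr',dr.round(3).tolist(),'dist',np.linalg.norm(sl).round(3),'deg',np.degrees(np.linalg.norm(dr)).round(1))
E
python3 - <<'E'
from h import *
m=optics.camera_model('scene')
for n,uv,z in [('coaster',(333,166),10),('scoop cup',(257,199),34),('scoop handle end',(304,187),10),('tin',(229,140),108)]: print(n,ray(m,uv,z).round())
rk=np.array([554.,76,0]); yw=-.231
for n,uv,z in [('spray',(305,237),156),('jar',(343,246),100),('amber',(425,203),156)]:
    X=ray(m,uv,z); print(n,X.round(), (rz(yw).T@(X-rk)).round())
th=np.radians(45);R=toolR(-2.051,th); f=R[:,1]; b=np.array([np.cos(-2.051),np.sin(-2.051),0])
G=np.array([511,6,30])+95*b; print('G',G,R.round(3).tolist())
delta(G+19*f-200*f,R)
E
```

```text
coaster [ 358. -276.   10.]
scoop cup [ 638. -262.   34.]
scoop handle end [ 489. -249.   10.]
tin [ 599. -453.  108.]
spray [701.  36. 156.] [152.  -6. 156.]
jar [618.  66. 100.] [ 64.   4. 100.]
amber [418. 119. 156.] [-142.   11.  156.]
G [467.11381681 -78.25558097  30.        ] [[-0.327, 0.327, 0.887], [-0.627, 0.627, -0.462], [-0.707, -0.707, 0.0]]
slide [-0.3074, 0.0565, -0.2951] dr [-0.278, -0.673, 0.751] dist 0.43 deg 59.9
```

>>> {"name": "drive_tool", "arguments": {"steps": [{"slide":[-0.307,0.0,-0.295],"dr":[-0.278,-0.673,0.751]},{"slide":[-0.307,0.0,-0.295],"dr":[-0.278,-0.673,0.751]},{"slide":[-0.307,0.0,-0.295],"dr":[-0.278,-0.673,0.751]},{"slide":[-0.307,0.0,-0.295],"dr":[-0.278,-0.673,0.751]},{"slide":[-0.307,0.0,-0.295],"dr":[-0.278,-0.673,0.751]}]}}

```text
invalid input
```

```bash
cat > tgt.py <<'E'
from h import *
th=np.radians(45);R=toolR(-2.051,th); f=R[:,1]; b=np.array([np.cos(-2.051),np.sin(-2.051),0])
G=np.array([511,6,30])+95*b
E
python3 - <<'E'
from tgt import *
p,Rc,s=cur(); print(s['t'],p.round(),s['joints'].round(3)); delta(G-181*f,R)
E
```

```text
0.15 [ 232. -580.  214.] [-1.296  0.491  1.559 -0.     1.092 -0.106]
slide [-0.3074, 0.0565, -0.2951] dr [-0.278, -0.673, 0.751] dist 0.43 deg 59.9
```

>>> {"name": "drive_tool", "arguments": {"steps": [{"slide":[-0.307,0.0,-0.295],"dr":[-0.278,-0.673,0.751],"fingers":0.095},{"slide":[-0.307,0.0,-0.295],"dr":[-0.278,-0.673,0.751],"fingers":0.095},{"slide":[-0.307,0.0,-0.295],"dr":[-0.278,-0.673,0.751],"fingers":0.095},{"slide":[-0.307,0.0,-0.295],"dr":[-0.278,-0.673,0.751],"fingers":0.095},{"slide":[-0.307,0.0,-0.295],"dr":[-0.278,-0.673,0.751],"fingers":0.095}]}}

```text
t: 0.57
eef_pos: [318.7, -388.7, 215.1]
tcp_rot: [-1.646, 0.474, -2.365]
ft_force: [0.3, 1.2, -0.5]
opening: 1.001
```

```bash
python3 - <<'E'
from tgt import *
p,Rc,s=cur(); print(s['t'],p.round(),s['joints'].round(3)); delta(G-181*f,R)
E
```

```text
0.5667 [ 319. -389.  215.] [-1.228  0.416  1.786  0.414  1.252 -0.646]
slide [-0.1534, 0.1484, -0.067] dr [-0.112, -0.266, 0.299] dist 0.224 deg 23.8
```

>>> {"name": "drive_tool", "arguments": {"steps": [{"slide":[-0.153,0.148,-0.067],"dr":[-0.112,-0.266,0.299],"fingers":0.095},{"slide":[-0.153,0.148,-0.067],"dr":[-0.112,-0.266,0.299],"fingers":0.095},{"slide":[-0.153,0.148,-0.067],"dr":[-0.112,-0.266,0.299],"fingers":0.095},{"slide":[-0.153,0.148,-0.067],"dr":[-0.112,-0.266,0.299],"fingers":0.095},{"slide":[-0.153,0.148,-0.067],"dr":[-0.112,-0.266,0.299],"fingers":0.095}]}}

```text
t: 0.98
eef_pos: [401.9, -206.4, 159.3]
tcp_rot: [-1.576, 0.784, -2.058]
ft_force: [2.1, -0.9, -0.8]
opening: 1.0
```

```bash
python3 - <<'E'
from tgt import *
m=optics.camera_model('wrist'); im=optics.read_camera('wrist'); np.savez('w1.npz',**m)
cv2.imwrite('pics/w1.png',im[:,:,::-1])
p,Rc,s=cur(); print(s['t'],p.round(),s['joints'].round(3),s['qvel'].round(3)); delta(G-181*f,R)
E
```

```text
1.0333 [ 402. -200.  158.] [-1.003  0.5    2.03   0.718  1.189 -0.995] [-0.074 -0.015 -0.089 -0.117  0.117  0.023]
slide [-0.0065, 0.0072, 0.0013] dr [0.005, -0.007, -0.0] dist 0.01 deg 0.5
```

View pics/w1.png

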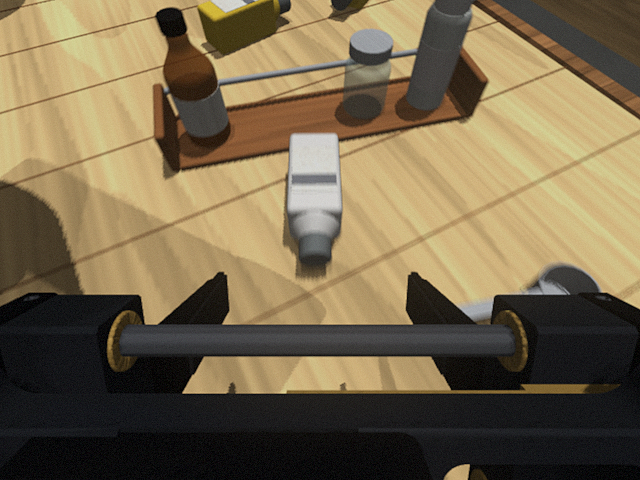

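The wrist view shows the white bottle, cap towards me, spanning about (290–342, 133–265), centred between the fingers. The rack is behind it, with the amber bottle at (205,125), the jar at (367,110) and the can at (437,80). I'll overlay my model to check.

```bash
cat > ov.py <<'E'
from h import *
def box(im,m,P,E,c):
    q=proj(m,P)
    for i,j in E: cv2.line(im,tuple(np.round(q[i]*16).astype(int).tolist()),tuple(np.round(q[j]*16).astype(int).tolist()),c,1,cv2.LINE_AA,4)
def overlay(im,m,base,byaw,rack,ryaw,xs,f=1):
    R=rz(byaw); ring=lambda n:[(i,(i+1)%n) for i in range(n)]
    P=[[s,y,z] for s in(0,110) for y,z in((-28,0),(28,0),(28,56),(-28,56))]
    box(im,m,np.array(P)@R.T+[*base,0],[(0,1),(1,2),(2,3),(3,0),(4,5),(5,6),(6,7),(7,4),(0,4),(1,5),(2,6),(3,7)],(0,0,255))
    R=rz(ryaw)
    for x0,x1,h in((-195,195,8),(-207,-195,58),(195,207,58)):
        P=[[x,y,z] for z in(0,h) for x,y in((x0,-50),(x1,-50),(x1,50),(x0,50))]
        box(im,m,np.array(P)@R.T+[*rack,0],[(0,1),(1,2),(2,3),(3,0),(4,5),(5,6),(6,7),(7,4),(0,4),(1,5),(2,6),(3,7)],(0,255,0))
    for x,r,z in xs:
        a=np.linspace(0,2*np.pi,40,endpoint=False)
        for zz in (8,8+z):
            P=np.c_[x+r*np.cos(a),r*np.sin(a),0*a+zz]
            box(im,m,P@R.T+[*rack,0],ring(40),(255,0,0))
E
python3 - <<'E'
from ov import *
m=np.load('w1.npz'); im=cv2.imread('pics/w1.png')
overlay(im,m,(511,6),-2.051,(554,76),-.231,[(152,25.5,148),(64,29,92),(-142,28,148)])
cv2.imwrite('pics/w1o.png',cv2.resize(im[0:280,130:500],None,fx=2.1,fy=2.1,interpolation=cv2.INTER_CUBIC))
E
```

```text
(no output)
```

View pics/w1o.png

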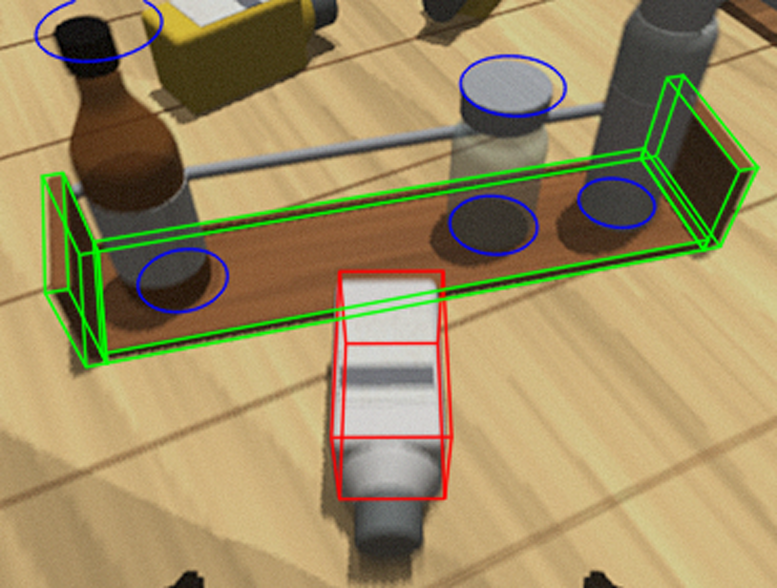

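```bash
python3 - <<'E'
from h import *
def crop(im,x0,y0,x1,y1,f):
    c=cv2.resize(im[y0:y1,x0:x1],(0,0),fx=f,fy=f,interpolation=cv2.INTER_CUBIC)
    for x in range(x0,x1,10):
        cv2.putText(c,str(x),((x-x0)*f,8),0,.3,(0,0,255),1); cv2.line(c,((x-x0)*f,10),((x-x0)*f,14),(0,0,255),1)
    for y in range(y0,y1,10): cv2.putText(c,str(y),(0,(y-y0)*f+4),0,.3,(0,0,255),1)
    return c
w=cv2.imread('pics/w1.png'); s=cv2.imread('pics/scene0.png')
a=crop(w,150,0,240,150,4);b=crop(w,335,20,405,130,5);
c=crop(s,405,190,445,255,6); d=crop(s,325,230,365,285,6)
pad=lambda x,h:cv2.copyMakeBorder(x,0,h-x.shape[0],0,4,cv2.BORDER_CONSTANT)
cv2.imwrite('pics/z3.png',np.hstack([pad(a,600),pad(b,600)]))
cv2.imwrite('pics/z4.png',np.hstack([pad(c,400),pad(d,400)]))
E
```

```text
(no output)
```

View pics/z3.png

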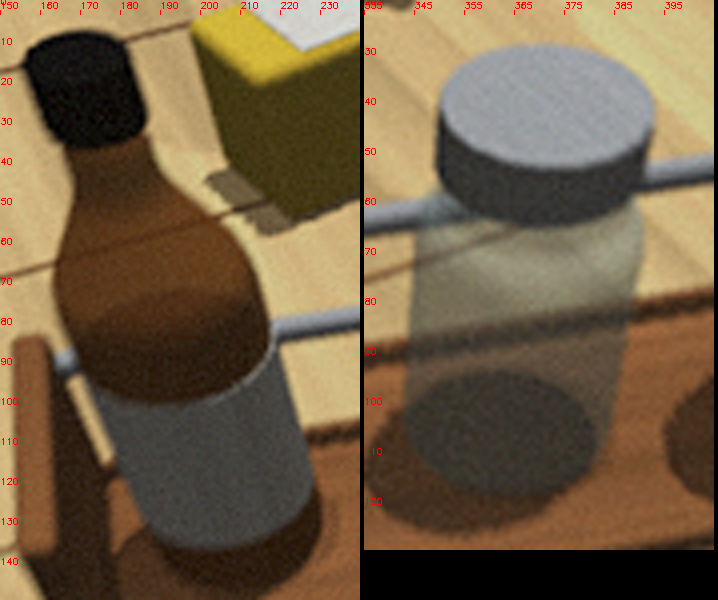

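View pics/z4.png

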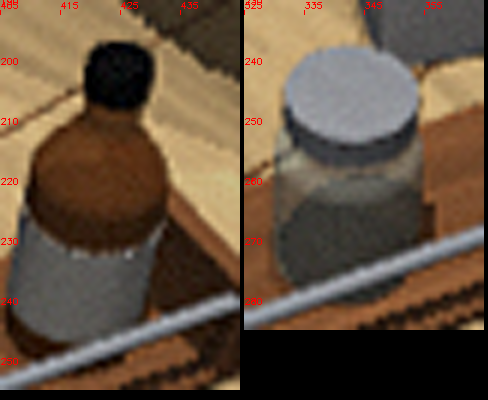

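```bash
python3 - <<'E'
from h import *
w=np.load('w1.npz'); s=optics.camera_model('scene')
rk=np.array([554.,76,0]); Rr=rz(-.231)
for n,m,uv,z in [('jar w',w,(371.6,41.2),100),('jar s',s,(342.8,245.7),100),('jar base w',w,(363.5,106.5),10),('amb w',w,(169.5,13.7),156),('amb s',s,(425,199.5),156),('amb base w',w,(210,136),8)]:
    X=ray(m,uv,z); print(n,X.round(1),(Rr.T@(X-rk)).round(1))
# rack fit in wrist image
from scipy.optimize import least_squares
f=1/2.1
uv=np.array([[130+95*f,358*f],[130+710*f,246*f],[130+757*f,168*f],[130+682*f,76*f],[130+88*f,366*f]])
print(uv.round(1))
E
```

```text
jar w [612.9  60.4 100. ] [ 60.9  -1.7 100. ]
jar s [617.4  64.6 100. ] [ 64.4   3.5 100. ]
jar base w [613.4  59.7  10. ] [61.5 -2.3 10. ]
amb w [408.9 109.4 156. ] [-148.9   -0.7  156. ]
amb s [408.5 110.5 156. ] [-149.5    0.3  156. ]
amb base w [406.  106.7   8. ] [-151.1   -4.     8. ]
[[175.2 170.5]
 [468.1 117.1]
 [490.5  80. ]
 [454.8  36.2]
 [171.9 174.3]]
```

```bash
sed -i 's/G=np.array.*/G=np.array([510.5,5,30])+95*b/' tgt.py; python3 - <<'E'
from tgt import *
delta(G-61*f,R)
E
```

```text
slide [-0.0057, 0.1264, 0.002] dr [0.005, -0.007, -0.0] dist 0.127 deg 0.5
```

>>> {"name": "drive_tool", "arguments": {"steps": [{"slide":[-0.003,0.06,0.001],"dr":[0.0,0.0,0.0],"fingers":0.095},{"slide":[-0.003,0.12,0.001],"dr":[0.0,0.0,0.0],"fingers":0.095},{"slide":[-0.003,0.122,0.001],"dr":[0.0,0.0,0.0],"fingers":0.095},{"slide":[-0.003,0.122,0.001],"dr":[0.0,0.0,0.0],"fingers":0.095},{"slide":[-0.003,0.122,0.001],"dr":[0.0,0.0,0.0],"fingers":0.095}]}}

```text
t: 1.45
eef_pos: [443.0, -128.3, 75.4]
tcp_rot: [-1.579, 0.783, -2.057]
ft_force: [-0.4, -0.6, -0.9]
opening: 0.998
```

```bash
python3 - <<'E'
from tgt import *
from ov import *
m=optics.camera_model('wrist'); im=optics.read_camera('wrist')[:,:,::-1].copy()
overlay(im,m,(510.5,5),-2.051,(554,76),-.235,[(62,29,92),(-149.5,28,148)])
cv2.imwrite('pics/w2.png',im)
p,Rc,s=cur(); print(s['t'],p.round(1),s['joints'].round(3),abs(s['qvel']).max().round(3)); delta(G+19*f,R)
E
```

```text
1.5 [ 443.2 -129.6   76.1] [-0.843  0.64   2.129  0.929  0.965 -1.139] 0.029
slide [-0.0069, 0.0908, -0.0025] dr [0.001, -0.004, 0.003] dist 0.091 deg 0.3
```

View pics/w2.png

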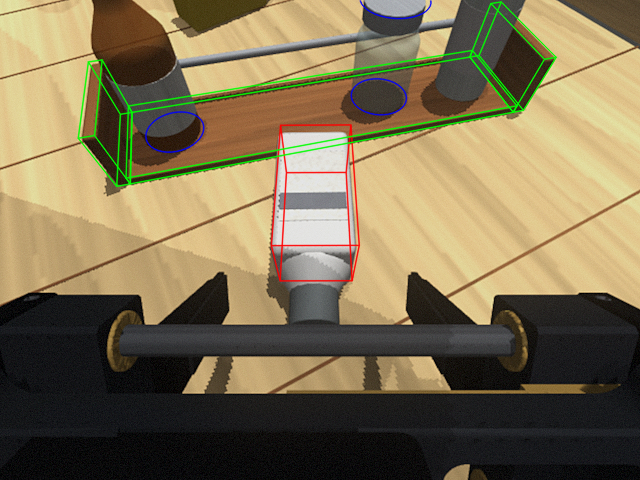

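Overlay and bottle agree to within a few pixels (side edges at 273/357, shoulder edge at row 247). I continue to the grasp point.

>>> {"name": "drive_tool", "arguments": {"steps": [{"slide":[-0.007,0.03,-0.0025],"dr":[0.0,-0.004,0.003],"fingers":0.095},{"slide":[-0.007,0.06,-0.0025],"dr":[0.0,-0.004,0.003],"fingers":0.095},{"slide":[-0.007,0.085,-0.0025],"dr":[0.0,-0.004,0.003],"fingers":0.095},{"slide":[-0.007,0.09,-0.0025],"dr":[0.0,-0.004,0.003],"fingers":0.095},{"slide":[-0.007,0.09,-0.0025],"dr":[0.0,-0.004,0.003],"fingers":0.095}]}}

```text
t: 1.92
eef_pos: [472.8, -68.2, 17.4]
tcp_rot: [-1.571, 0.785, -2.051]
ft_force: [-0.4, -0.1, 0.9]
opening: 1.003
```

```bash
python3 - <<'E'
from tgt import *
m=optics.camera_model('wrist'); im=optics.read_camera('wrist')[:,:,::-1].copy()
cv2.imwrite('pics/w3.png',im)
p,Rc,s=cur(); print(s['t'],p.round(1),s['joints'].round(3),s['ft_force'].round(1)); delta(G+19*f,R)
E
```

```text
1.9667 [472.8 -68.8  17.9] [-0.703  0.762  2.173  1.163  0.849 -1.302] [-0.3 -0.5 -0.4]
slide [0.0, 0.0019, -0.0007] dr [-0.001, 0.0, 0.001] dist 0.002 deg 0.1
```

View pics/w3.png

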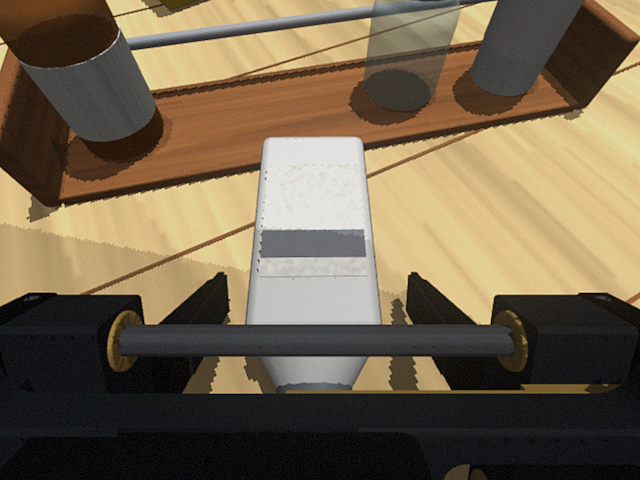

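```bash
cat > kin.py <<'E'
from h import *
from scipy.optimize import least_squares
LO=np.array([-3.1,-.84,.05,-1.13,.06,-2.69]);HI=np.array([3.1,2.19,2.79,4.28,2.93,2.69])
def r(ax,a): return Ro.from_euler(ax,a).as_matrix()
C=np.column_stack([[-1,0,0],[0,0,1],[0,1,0]]).astype(float)
def fk(q,k,s4,s6,off):
    R=r('z',q[0]); p=np.array([0,0,k[0]])+R@np.array([k[1],k[2],0])
    R=R@r('y',q[1]); p=p+R@np.array([0,0,k[3]])
    R=R@r('y',q[2]); p=p+R@np.array([k[4],0,k[5]])
    R=R@r('z',s4*q[3])@r('y',q[4]); p=p+R@np.array([0,0,k[6]])
    R=R@r('z',s6*q[5]+off)@C
    return p,R
D=[([-1.2956,.49154,1.55944,0,1.09168,-.1056],[232.25,-580,214.08],[-1.57185,.00013,-2.76082]),
([-1.228,.416,1.786,.414,1.252,-.646],[318.7,-388.7,215.1],[-1.646,.474,-2.365]),
([-.843,.64,2.129,.929,.965,-1.139],[443.2,-129.6,76.1],[-1.579,.783,-2.057]),
([-.703,.762,2.173,1.163,.849,-1.302],[472.8,-68.8,17.9],[-1.571,.785,-2.051])]
E
python3 - <<'E'
from kin import *
for s4 in(1,-1):
  for s6 in (1,-1):
    for off in (0,np.pi/2,-np.pi/2,np.pi):
      e=[np.degrees(Ro.from_matrix(fk(q,[0]*7,s4,s6,off)[1].T@Ro.from_euler('xyz',a).as_matrix()).magnitude()).round(1) for q,p,a in D]
      if max(e)<20: print(s4,s6,off,e)
E
```

```text
1 1 1.5707963267948966 [np.float64(0.0), np.float64(0.1), np.float64(0.2), np.float64(0.1)]
```

```bash
cat >> kin.py <<'E'
def ffit():
    fun=lambda k:np.concatenate([fk(q,k,1,1,np.pi/2)[0]-p for q,p,a in D])
    s=least_squares(fun,[300,0,66,450,0,450,200]); return s
K=ffit(); k=K.x
def ik(p,R,q0):
    def fun(q):
        pp,RR=fk(q,k,1,1,np.pi/2); return np.r_[(pp-p)/1000,Ro.from_matrix(RR.T@R).as_rotvec()*.5]
    s=least_squares(fun,q0,bounds=(LO,HI)); return s.x,np.linalg.norm(s.fun)
E
python3 - <<'E'
from kin import *
print(k.round(1),K.fun.round(1))
q=np.array(D[-1][0]); 
th=np.radians(45)
b0=np.array([np.cos(-2.051),np.sin(-2.051),0])
gap=np.array([511,86,0]); G0=np.array([510.5,5,30])+95*b0
# path: lift, rotate phi 0..90 about jaws axis, then to gap with yaw rack
def Rt(byaw,th,phi): # bottle pitched up by phi
    return toolR(byaw,th+0) if phi==0 else Ro.from_rotvec(np.array([-np.sin(byaw),np.cos(byaw),0])*-phi).as_matrix()@toolR(byaw,th)
for ty in (-2.051,-1.804):
  q=np.array(D[-1][0])
  for Gp,phi,by in [(G0+[0,0,60],0,-2.051),(G0+[0,0,120],.4,-2.051),(G0+[0,0,140],.8,-2.051),(G0+[0,0,160],1.2,-2.051),(G0+[0,0,160],1.57,-2.051),([480,-10,170],1.57,ty),([511,86,170],1.57,ty),([511,86,105],1.57,ty)]:
    R=Rt(by,th,phi); f=R[:,1]; q,e=ik(np.array(Gp)+19*f,R,q); print(np.round(f,2),q.round(2),e.round(4))
E
```

```text
[197.1   0.7  65.9 585.9  43.  410.8 271.7] [-0.  -0.1  0.   0.1  0.2 -0.1  0.2 -0.2  0.  -0.2  0.   0. ]
[ 0.33  0.63 -0.71] [-0.7   0.63  2.16  1.06  0.91 -1.14] 0.0
[ 0.17  0.33 -0.93] [-0.51  0.41  2.08  0.58  0.76 -0.48] 0.0
[-0.01 -0.01 -1.  ] [-0.3   0.37  1.99 -0.02  0.79  0.19] 0.0
[-0.19 -0.36 -0.92] [-0.11  0.42  1.9  -0.45  1.03  0.65] 0.0
[-0.33 -0.63 -0.71] [ 0.02  0.54  1.85 -0.7   1.28  0.9 ] 0.0
[-0.33 -0.63 -0.71] [ 0.14  0.6   1.8  -0.63  1.33  0.97] 0.0
[-0.33 -0.63 -0.71] [ 0.29  0.67  1.64 -0.54  1.46  1.01] 0.0
[-0.33 -0.63 -0.71] [ 0.29  0.76  1.67 -0.55  1.35  1.07] 0.0
[ 0.33  0.63 -0.71] [-0.7   0.63  2.16  1.06  0.91 -1.14] 0.0
[ 0.17  0.33 -0.93] [-0.51  0.41  2.08  0.58  0.76 -0.48] 0.0
[-0.01 -0.01 -1.  ] [-0.3   0.37  1.99 -0.02  0.79  0.19] 0.0
[-0.19 -0.36 -0.92] [-0.11  0.42  1.9  -0.45  1.03  0.65] 0.0
[-0.33 -0.63 -0.71] [ 0.02  0.54  1.85 -0.7   1.28  0.9 ] 0.0
[-0.16 -0.69 -0.71] [ 0.18  0.56  1.89 -0.77  1.2   0.89] 0.0
[-0.16 -0.69 -0.71] [ 0.33  0.63  1.72 -0.66  1.34  0.91] 0.0
[-0.16 -0.69 -0.71] [ 0.33  0.73  1.76 -0.68  1.24  0.99] 0.0
```

>>> {"name": "drive_tool", "arguments": {"steps": [{"slide":[0.0,0.001,0.0],"dr":[0.0,0.0,0.0],"fingers":0.0},{"slide":[0.0,0.001,0.0],"dr":[0.0,0.0,0.0],"fingers":0.0},{"slide":[0.0,0.001,0.0],"dr":[0.0,0.0,0.0],"fingers":0.0},{"slide":[0.0,0.001,0.0],"dr":[0.0,0.0,0.0],"fingers":0.0},{"slide":[0.0,0.001,0.0],"dr":[0.0,0.0,0.0],"fingers":0.0}]}}

```text
t: 2.38
eef_pos: [473.0, -67.7, 16.9]
tcp_rot: [-1.57, 0.785, -2.051]
ft_force: [-0.3, -1.1, 0.1]
opening: 0.712
```

>>> {"name": "drive_tool", "arguments": {"steps": [{"slide":[0.0,0.0,0.0],"dr":[0.0,0.0,0.0],"fingers":0.0},{"slide":[0.0,0.0,0.0],"dr":[0.0,0.0,0.0],"fingers":0.0},{"slide":[0.0,0.0,0.0],"dr":[0.0,0.0,0.0],"fingers":0.0}]}}

```text
t: 2.63
eef_pos: [472.7, -67.2, 16.7]
tcp_rot: [-1.571, 0.785, -2.051]
ft_force: [-3.7, -3.4, 4.8]
opening: 0.59
```

>>> {"name": "drive_tool", "arguments": {"steps": [{"slide":[0.0,0.0,0.0],"dr":[0.0,0.0,0.0],"fingers":0.0},{"slide":[-0.002,-0.002,0.0],"dr":[0.0,0.0,0.0],"fingers":0.0},{"slide":[-0.008,-0.008,0.0],"dr":[0.0,0.0,0.0],"fingers":0.0},{"slide":[-0.016,-0.016,0.0],"dr":[0.0,0.0,0.0],"fingers":0.0},{"slide":[-0.024,-0.024,0.0],"dr":[0.0,0.0,0.0],"fingers":0.0}]}}

```text
t: 3.05
eef_pos: [472.8, -67.2, 51.0]
tcp_rot: [-1.572, 0.784, -2.052]
ft_force: [0.5, -1.0, -3.7]
opening: 0.59
```

```bash
python3 - <<'E'
from tgt import *
im=optics.read_camera('wrist')[:,:,::-1].copy()
cv2.imwrite('pics/w4.png',im)
p,Rc,s=cur(); print(s['t'],p.round(1),s['joints'].round(3),s['ft_force'].round(1),s['moment'].round(2),s['opening'])
E
```

```text
3.1 [473.2 -67.3  52.7] [-0.7    0.684  2.168  1.103  0.883 -1.204] [ 0.9 -0.1 -1.1] [-0.72  0.17 -0.03] 0.5916666980847944
```

View pics/w4.png

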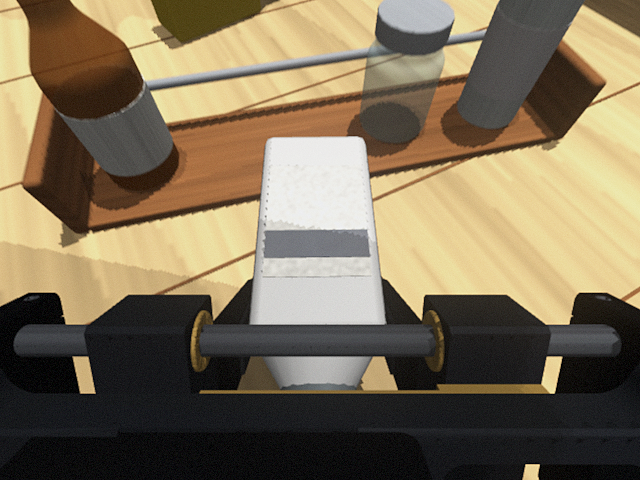

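The bottle came up with the grip and looks the same in the view (base edge at row 137). I keep lifting and start raising the cap.

>>> {"name": "drive_tool", "arguments": {"steps": [{"slide":[-0.013,-0.013,0.0],"dr":[0.0,0.0,0.0],"fingers":0.0},{"slide":[-0.028,-0.028,0.0],"dr":[0.0,0.0,-0.04],"fingers":0.0},{"slide":[-0.044,-0.044,0.0],"dr":[0.0,0.0,-0.11],"fingers":0.0},{"slide":[-0.06,-0.06,0.0],"dr":[0.0,0.0,-0.19],"fingers":0.0},{"slide":[-0.075,-0.075,0.0],"dr":[0.0,0.0,-0.27],"fingers":0.0}]}}

```text
t: 3.52
eef_pos: [472.8, -67.5, 157.9]
tcp_rot: [-1.57, 0.51, -2.053]
ft_force: [0.7, 0.1, -4.9]
opening: 0.586
```

>>> {"name": "drive_tool", "arguments": {"steps": [{"slide":[-0.005,-0.01,0.0],"dr":[0.0,0.0,-0.08],"fingers":0.0},{"slide":[-0.007,-0.016,0.0],"dr":[0.0,0.0,-0.17],"fingers":0.0},{"slide":[-0.007,-0.018,0.0],"dr":[0.0,0.0,-0.26],"fingers":0.0},{"slide":[-0.007,-0.018,0.0],"dr":[0.0,0.0,-0.35],"fingers":0.0},{"slide":[-0.007,-0.018,0.0],"dr":[0.0,0.0,-0.44],"fingers":0.0}]}}

```text
t: 3.93
eef_pos: [471.6, -69.7, 176.5]
tcp_rot: [-1.569, 0.07, -2.052]
ft_force: [-0.8, -0.1, -3.8]
opening: 0.592
```

```bash
cat > fin.py <<'E'
from tgt import *
def Rfin(by): # upright bottle pose of tool, bottle cap-up; by = yaw of b
    p=np.array([-np.sin(by),np.cos(by),0])
    return Ro.from_rotvec(-np.pi/2*p).as_matrix()@toolR(by,np.radians(45))
E
python3 - <<'E'
from fin import *
p,Rc,s=cur(); print(s['t'],p.round(1),s['joints'].round(3),s['ft_force'].round(1),s['opening'],Rc[:,1].round(3)); print('G',(p-19*Rc[:,1]).round(1))
RF=Rfin(-2.051); delta(np.array([455,-90,190])+19*RF[:,1],RF)
E
```

```text
3.9333 [471.6 -69.7 176.5] [-0.325  0.324  1.973  0.094  0.833  0.093] [-0.8 -0.1 -3.8] 0.5915333110167187 [ 0.034  0.061 -0.998]
G [471.  -70.8 195.4]
slide [0.039, -0.0028, -0.0053] dr [-0.002, -0.002, -0.856] dist 0.04 deg 49.0
```

>>> {"name": "drive_tool", "arguments": {"steps": [{"slide":[0.005,0.0,0.0],"dr":[0.0,0.0,-0.09],"fingers":0.0},{"slide":[0.01,0.0,0.0],"dr":[0.0,0.0,-0.18],"fingers":0.0},{"slide":[0.015,0.0,0.0],"dr":[0.0,0.0,-0.27],"fingers":0.0},{"slide":[0.02,0.0,0.0],"dr":[0.0,0.0,-0.36],"fingers":0.0},{"slide":[0.025,0.0,0.0],"dr":[0.0,0.0,-0.45],"fingers":0.0}]}}

```text
t: 4.35
eef_pos: [460.0, -91.7, 174.2]
tcp_rot: [-1.569, -0.38, -2.052]
ft_force: [-0.2, -0.4, -4.5]
opening: 0.592
```

```bash
python3 - <<'E'
from fin import *
p,Rc,s=cur(); print(s['t'],p.round(1),s['joints'].round(3),s['ft_force'].round(1),s['opening']); print('G',(p-19*Rc[:,1]).round(1))
RF=Rfin(-1.806); delta(np.array([465,-70,195])+19*RF[:,1],RF)
E
```

```text
4.35 [460.  -91.7 174.2] [-0.135  0.401  1.915 -0.427  1.003  0.61 ] [-0.2 -0.4 -4.5] 0.591785355274024
G [463.2 -85.5 191.9]
slide [-0.0052, -0.01, -0.0023] dr [0.135, -0.207, -0.403] dist 0.012 deg 27.1
```

>>> {"name": "drive_tool", "arguments": {"steps": [{"slide":[-0.001,-0.002,0.0],"dr":[0.027,-0.041,-0.081],"fingers":0.0},{"slide":[-0.002,-0.005,-0.001],"dr":[0.06,-0.09,-0.175],"fingers":0.0},{"slide":[-0.004,-0.008,-0.001],"dr":[0.095,-0.145,-0.28],"fingers":0.0},{"slide":[-0.005,-0.01,-0.002],"dr":[0.125,-0.19,-0.37],"fingers":0.0},{"slide":[-0.005,-0.01,-0.002],"dr":[0.135,-0.207,-0.403],"fingers":0.0}]}}

```text
t: 4.77
eef_pos: [461.9, -82.1, 180.7]
tcp_rot: [-1.573, -0.785, -1.8]
ft_force: [-1.1, 0.1, -3.9]
opening: 0.59
```

>>> {"name": "drive_tool", "arguments": {"steps": [{"slide":[0.0,0.0,0.0],"dr":[0.0,0.0,0.0],"fingers":0.0},{"slide":[0.0,0.0,0.0],"dr":[0.0,0.0,0.0],"fingers":0.0}]}}

```text
t: 4.93
eef_pos: [462.1, -82.9, 180.9]
tcp_rot: [-1.572, -0.779, -1.805]
ft_force: [0.2, -0.2, -4.1]
opening: 0.587
```

```bash
python3 - <<'E'
from fin import *
p,Rc,s=cur(); print(s['t'],p.round(1),s['joints'].round(3),s['ft_force'].round(1),s['opening']); print('G',(p-19*Rc[:,1]).round(1))
RF=Rfin(-1.806); delta(np.array([465,-70,195])+19*RF[:,1],RF)
for n in ['scene','wrist']: cv2.imwrite(f'pics/{n}5.png',optics.read_camera(n)[:,:,::-1])
im=cv2.imread('pics/scene5.png'); cv2.imwrite('pics/scene5c.png',cv2.resize(im[100:310,250:480],None,fx=2.8,fy=2.8,interpolation=cv2.INTER_CUBIC))
E
```

```text
4.9333 [462.1 -82.9 180.9] [ 0.072  0.492  1.938 -0.819  1.159  0.824] [ 0.2 -0.2 -4.1] 0.5872896787288637
G [465.2 -69.9 194.4]
slide [0.0006, -0.0003, -0.0002] dr [0.001, 0.0, -0.006] dist 0.001 deg 0.4
```

View pics/scene5c.png

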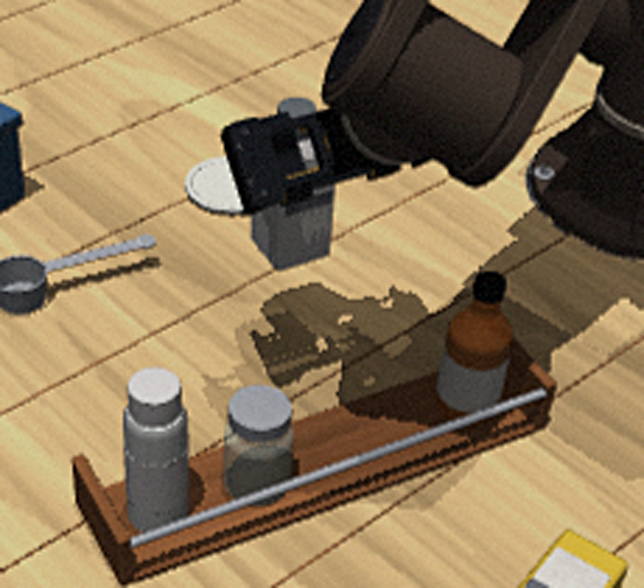

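View pics/wrist5.png

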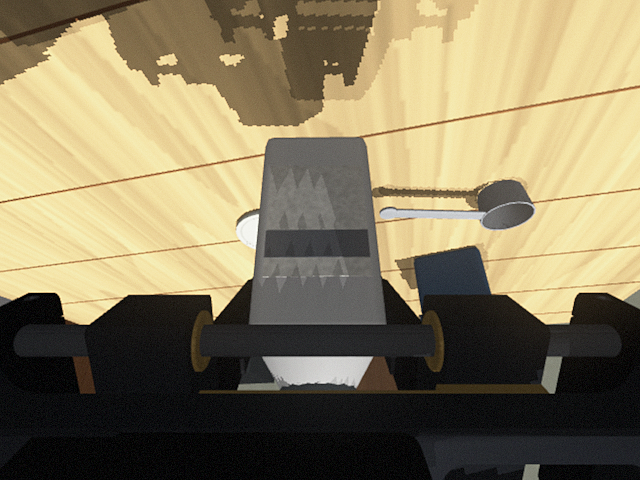

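```bash
cat >> ov.py <<'E'
def upright(im,m,c,zb,yaw,col=(0,0,255)):
    P=[[x,y,z] for z in(0,110) for x,y in((-28,-28),(28,-28),(28,28),(-28,28))]
    box(im,m,np.array(P)@rz(yaw).T+[c[0],c[1],zb],[(0,1),(1,2),(2,3),(3,0),(4,5),(5,6),(6,7),(7,4),(0,4),(1,5),(2,6),(3,7)],col)
    a=np.linspace(0,2*np.pi,24,endpoint=False); P=np.c_[c[0]+16.5*np.cos(a),c[1]+16.5*np.sin(a),0*a+zb+150]
    box(im,m,P,[(i,(i+1)%24) for i in range(24)],col)
E
python3 - <<'E'
from ov import *
by=-1.806;b=np.array([np.cos(by),np.sin(by),0])
c=np.array([465.2,-69.9,0])+2*b
im=cv2.imread('pics/scene5.png');upright(im,optics.camera_model('scene'),c,194.4-95,by)
w=cv2.imread('pics/wrist5.png');upright(w,optics.camera_model('wrist'),c,194.4-95,by)
cv2.imwrite('pics/o5.png',np.hstack([cv2.resize(im[120:210,320:385],None,fx=5,fy=5,interpolation=cv2.INTER_CUBIC),cv2.resize(w[110:400,230:400],(int(170*450/290),450))]))
E
```

```text
(no output)
```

View pics/o5.png

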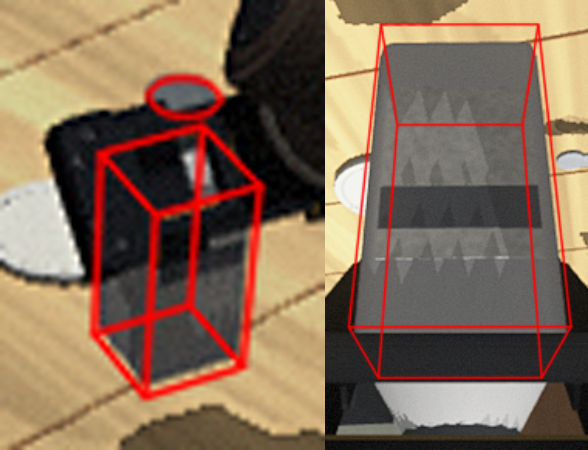

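The bottle is upright in the grip and unchanged in the wrist view. The overlay agrees laterally. The base edge looks a few mm short of the model, so I'll find the board by touch.

```bash
python3 - <<'E'
from fin import *
RF=Rfin(-1.806); delta(np.array([511.5,88,190])+19*RF[:,1],RF)
print(RF.T@[0,0,-1])
E
```

```text
slide [-0.1208, -0.1124, 0.0076] dr [0.001, -0.002, -0.007] dist 0.165 deg 0.4
[-7.07106781e-01  7.07106781e-01  3.36618002e-17]
```

>>> {"name": "drive_tool", "arguments": {"steps": [{"slide":[-0.012,-0.011,0.001],"dr":[0.0,-0.001,-0.003],"fingers":0.0},{"slide":[-0.035,-0.032,0.002],"dr":[0.0,-0.001,-0.006],"fingers":0.0},{"slide":[-0.06,-0.055,0.004],"dr":[0.0,-0.001,-0.006],"fingers":0.0},{"slide":[-0.085,-0.079,0.005],"dr":[0.0,-0.001,-0.006],"fingers":0.0},{"slide":[-0.105,-0.098,0.007],"dr":[0.0,-0.001,-0.006],"fingers":0.0}]}}

```text
t: 5.45
eef_pos: [503.1, 56.1, 177.4]
tcp_rot: [-1.571, -0.784, -1.807]
ft_force: [1.0, -1.4, -3.2]
opening: 0.588
```

>>> {"name": "drive_tool", "arguments": {"steps": [{"slide":[-0.012,-0.011,0.001],"dr":[0.0,0.0,0.0],"fingers":0.0},{"slide":[-0.0155,-0.0145,0.001],"dr":[0.0,0.0,0.0],"fingers":0.0},{"slide":[-0.0155,-0.0145,0.001],"dr":[0.0,0.0,0.0],"fingers":0.0},{"slide":[-0.0155,-0.0145,0.001],"dr":[0.0,0.0,0.0],"fingers":0.0}]}}

```text
t: 5.78
eef_pos: [508.2, 74.0, 176.5]
tcp_rot: [-1.572, -0.786, -1.805]
ft_force: [-0.1, -0.6, -3.6]
opening: 0.587
```

```bash
python3 - <<'E'
from fin import *
from ov import *
p,Rc,s=cur(); G=p-19*Rc[:,1]; print(s['t'],s['joints'].round(3),s['ft_force'].round(1),s['opening']); print('G',G.round(1))
RF=Rfin(-1.806); delta(np.array([511.5,88,130])+19*RF[:,1],RF)
by=-1.806;b=np.array([np.cos(by),np.sin(by),0])
out=[]
for n,x0,y0,x1,y1 in [('scene',260,150,470,310),('side',240,150,420,340)]:
    m=optics.camera_model(n); im=optics.read_camera(n)[:,:,::-1].copy(); cv2.imwrite(f'pics/{n}6.png',im)
    upright(im,m,G+2*b,G[2]-95,by); overlay(im,m,(510.5,5),-2.051,(554,76),-.233,[(62,29,92),(-149.5,28,148)])
    out.append(cv2.resize(im[y0:y1,x0:x1],None,fx=3,fy=3,interpolation=cv2.INTER_CUBIC))
cv2.imwrite('pics/o6.png',out[0]);cv2.imwrite('pics/o6b.png',out[1])
E
```

```text
5.7833 [ 0.333  0.607  1.707 -0.654  1.372  0.885] [-0.1 -0.6 -3.6] 0.5874999971093167
G [511.3  87.1 189.9]
slide [-0.043, 0.0417, 0.0] dr [0.001, 0.0, 0.001] dist 0.06 deg 0.1
```

View pics/o6.png

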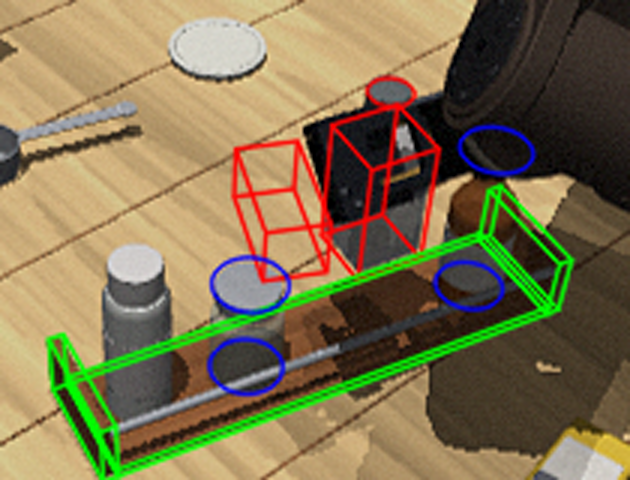

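View pics/o6b.png

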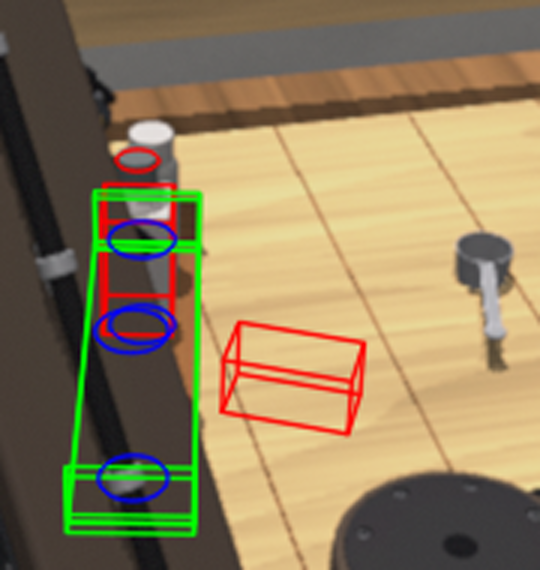

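>>> {"name": "drive_tool", "arguments": {"steps": [{"slide":[-0.005,0.006,0.0],"dr":[0.0,0.0,0.0],"fingers":0.0},{"slide":[-0.017,0.0175,0.0],"dr":[0.0,0.0,0.0],"fingers":0.0},{"slide":[-0.03,0.03,0.0],"dr":[0.0,0.0,0.0],"fingers":0.0},{"slide":[-0.042,0.041,0.0],"dr":[0.0,0.0,0.0],"fingers":0.0},{"slide":[-0.043,0.0415,0.0],"dr":[0.0,0.0,0.0],"fingers":0.0}]}}

```text
t: 6.3
eef_pos: [507.5, 75.2, 113.8]
tcp_rot: [-1.577, -0.788, -1.802]
ft_force: [-0.7, 0.8, -4.3]
opening: 0.586
```

>>> {"name": "drive_tool", "arguments": {"steps": [{"slide":[-0.002,0.002,0.0],"dr":[0.0,0.0,0.0],"fingers":0.0},{"slide":[-0.005,0.005,0.0],"dr":[0.0,0.0,0.0],"fingers":0.0},{"slide":[-0.008,0.008,0.0],"dr":[0.0,0.0,0.0],"fingers":0.0},{"slide":[-0.01,0.01,0.0],"dr":[0.0,0.0,0.0],"fingers":0.0},{"slide":[-0.01,0.01,0.0],"dr":[0.0,0.0,0.0],"fingers":0.0}]}}

```text
t: 6.72
eef_pos: [508.5, 75.9, 102.2]
tcp_rot: [-1.572, -0.786, -1.804]
ft_force: [0.2, 0.4, -5.0]
opening: 0.588
```

```bash
python3 - <<'E'
from fin import *
from ov import *
p,Rc,s=cur(); G=p-19*Rc[:,1]; print(s['t'],s['joints'].round(3),s['ft_force'].round(1),s['opening']); print('G',G.round(1))
RF=Rfin(-1.806); delta(np.array([511.5,88,105])+19*RF[:,1],RF)
by=-1.806;b=np.array([np.cos(by),np.sin(by),0])
m=optics.camera_model('scene'); im=optics.read_camera('scene')[:,:,::-1].copy(); cv2.imwrite(f'pics/scene7.png',im)
upright(im,m,G+2*b,G[2]-95,by)
a=cv2.resize(im[190:290,330:430],None,fx=5,fy=5,interpolation=cv2.INTER_CUBIC)
cv2.imwrite('pics/o7.png',a)
E
```

```text
6.7167 [ 0.336  0.713  1.747 -0.676  1.258  0.979] [ 0.2  0.4 -5. ] 0.5875241742806616
G [511.6  89.  115.6]
slide [-0.0068, 0.0082, 0.0001] dr [0.0, 0.001, 0.001] dist 0.011 deg 0.1
```

View pics/o7.png

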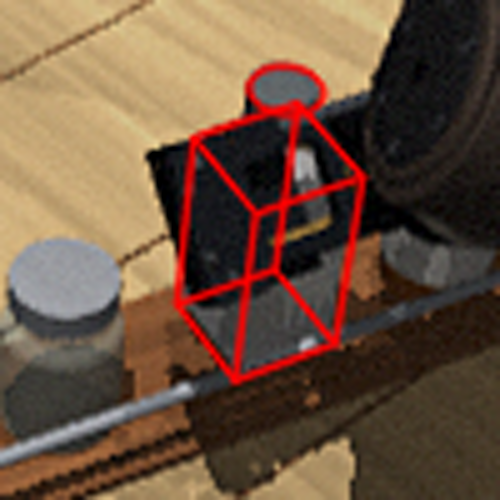

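>>> {"name": "drive_tool", "arguments": {"steps": [{"slide":[-0.001,0.002,0.0],"dr":[0.0,0.0,0.0],"fingers":0.0},{"slide":[-0.0025,0.0035,0.0],"dr":[0.0,0.0,0.0],"fingers":0.0},{"slide":[-0.004,0.005,0.0],"dr":[0.0,0.0,0.0],"fingers":0.0},{"slide":[-0.005,0.0065,0.0],"dr":[0.0,0.0,0.0],"fingers":0.0},{"slide":[-0.005,0.0065,0.0],"dr":[0.0,0.0,0.0],"fingers":0.0}]}}

```text
t: 7.18
eef_pos: [508.2, 74.8, 93.9]
tcp_rot: [-1.572, -0.787, -1.804]
ft_force: [0.5, -0.7, -3.4]
opening: 0.59
```

>>> {"name": "drive_tool", "arguments": {"steps": [{"slide":[-0.0007,0.0007,0.0],"dr":[0.0,0.0,0.0],"fingers":0.0},{"slide":[-0.0014,0.0014,0.0],"dr":[0.0,0.0,0.0],"fingers":0.0},{"slide":[-0.0014,0.0014,0.0],"dr":[0.0,0.0,0.0],"fingers":0.0}]}}

```text
t: 7.43
eef_pos: [508.3, 74.9, 92.2]
tcp_rot: [-1.572, -0.786, -1.804]
ft_force: [-0.3, 0.7, -4.2]
opening: 0.59
```

>>> {"name": "drive_tool", "arguments": {"steps": [{"slide":[-0.0007,0.0007,0.0],"dr":[0.0,0.0,0.0],"fingers":0.0},{"slide":[-0.0011,0.0011,0.0],"dr":[0.0,0.0,0.0],"fingers":0.0},{"slide":[-0.0011,0.0011,0.0],"dr":[0.0,0.0,0.0],"fingers":0.0}]}}

```text
t: 7.68
eef_pos: [508.3, 74.9, 90.6]
tcp_rot: [-1.572, -0.786, -1.804]
ft_force: [-0.2, 0.4, -3.1]
opening: 0.588
```

>>> {"name": "drive_tool", "arguments": {"steps": [{"slide":[-0.0007,0.0007,0.0],"dr":[0.0,0.0,0.0],"fingers":0.0},{"slide":[-0.0007,0.0007,0.0],"dr":[0.0,0.0,0.0],"fingers":0.0},{"slide":[-0.0007,0.0007,0.0],"dr":[0.0,0.0,0.0],"fingers":0.0}]}}

```text
t: 7.93
eef_pos: [508.3, 74.9, 89.7]
tcp_rot: [-1.572, -0.786, -1.804]
ft_force: [-0.2, 0.5, -3.2]
opening: 0.59
```

>>> {"name": "drive_tool", "arguments": {"steps": [{"slide":[-0.0007,0.0007,0.0],"dr":[0.0,0.0,0.0],"fingers":0.0},{"slide":[-0.0007,0.0007,0.0],"dr":[0.0,0.0,0.0],"fingers":0.0},{"slide":[-0.0007,0.0007,0.0],"dr":[0.0,0.0,0.0],"fingers":0.0}]}}

```text
t: 8.18
eef_pos: [508.3, 74.9, 88.7]
tcp_rot: [-1.572, -0.786, -1.805]
ft_force: [1.0, -0.6, -3.9]
opening: 0.582
```

>>> {"name": "drive_tool", "arguments": {"steps": [{"slide":[-0.0007,0.0007,0.0],"dr":[0.0,0.0,0.0],"fingers":0.0},{"slide":[-0.0007,0.0007,0.0],"dr":[0.0,0.0,0.0],"fingers":0.0},{"slide":[-0.0007,0.0007,0.0],"dr":[0.0,0.0,0.0],"fingers":0.0}]}}

```text
t: 8.43
eef_pos: [508.3, 74.9, 87.7]
tcp_rot: [-1.572, -0.786, -1.805]
ft_force: [-0.3, -0.1, -3.9]
opening: 0.591
```

>>> {"name": "drive_tool", "arguments": {"steps": [{"slide":[-0.0007,0.0007,0.0],"dr":[0.0,0.0,0.0],"fingers":0.0},{"slide":[-0.0007,0.0007,0.0],"dr":[0.0,0.0,0.0],"fingers":0.0},{"slide":[-0.0007,0.0007,0.0],"dr":[0.0,0.0,0.0],"fingers":0.0}]}}

```text
t: 8.68
eef_pos: [508.3, 74.9, 86.7]
tcp_rot: [-1.572, -0.786, -1.805]
ft_force: [0.5, -0.1, -4.2]
opening: 0.588
```

>>> {"name": "drive_tool", "arguments": {"steps": [{"slide":[-0.0007,0.0007,0.0],"dr":[0.0,0.0,0.0],"fingers":0.0},{"slide":[-0.0007,0.0007,0.0],"dr":[0.0,0.0,0.0],"fingers":0.0},{"slide":[-0.0007,0.0007,0.0],"dr":[0.0,0.0,0.0],"fingers":0.0}]}}

```text
t: 8.93
eef_pos: [508.4, 74.9, 85.8]
tcp_rot: [-1.572, -0.786, -1.805]
ft_force: [0.8, 0.4, -2.2]
opening: 0.586
```

>>> {"name": "drive_tool", "arguments": {"steps": [{"slide":[-0.0007,0.0007,0.0],"dr":[0.0,0.0,0.0],"fingers":0.0},{"slide":[-0.0007,0.0007,0.0],"dr":[0.0,0.0,0.0],"fingers":0.0},{"slide":[-0.0007,0.0007,0.0],"dr":[0.0,0.0,0.0],"fingers":0.0}]}}

```text
t: 9.18
eef_pos: [508.0, 74.8, 85.6]
tcp_rot: [-1.572, -0.787, -1.805]
ft_force: [-2.7, 1.3, 4.1]
opening: 0.587
```

>>> {"name": "drive_tool", "arguments": {"steps": [{"slide":[-0.0007,0.0007,0.0],"dr":[0.0,0.0,0.0],"fingers":0.0},{"slide":[-0.0007,0.0007,0.0],"dr":[0.0,0.0,0.0],"fingers":0.0},{"slide":[-0.0007,0.0007,0.0],"dr":[0.0,0.0,0.0],"fingers":0.0}]}}

```text
t: 9.43
eef_pos: [507.7, 74.7, 85.3]
tcp_rot: [-1.572, -0.789, -1.805]
ft_force: [-5.3, 2.3, 13.0]
opening: 0.59
```

```bash
python3 - <<'E'
from fin import *
from ov import *
p,Rc,s=cur(); G=p-19*Rc[:,1]; print(s['t'],s['ft_force'].round(1),s['moment'].round(2),s['opening']); print('G',G.round(1))
m=optics.camera_model('scene'); im=optics.read_camera('scene')[:,:,::-1].copy(); cv2.imwrite(f'pics/scene8.png',im)
cv2.imwrite('pics/o8.png',cv2.resize(im[180:300,320:440],None,fx=5,fy=5,interpolation=cv2.INTER_CUBIC))
E
```

```text
9.4333 [-5.3  2.3 13. ] [-0.41  0.94 -0.56] 0.5896475551076541
G [510.9  87.8  98.7]
```

View pics/o8.png

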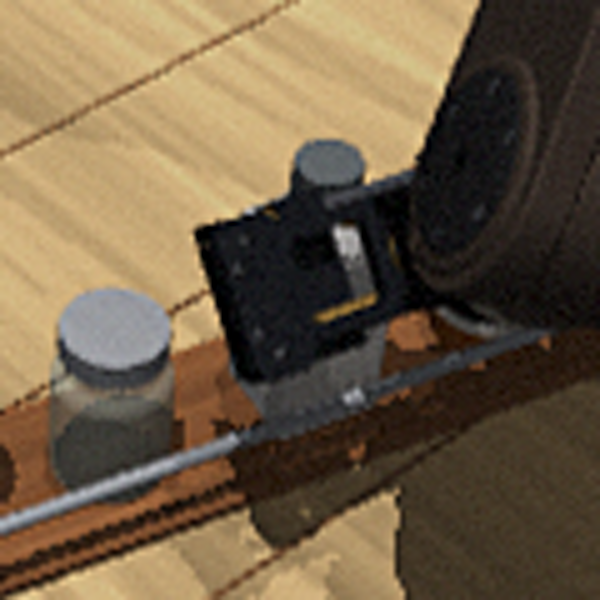

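Contact came at grasp height 99 mm, so the grasp is 91 mm above the base. That matches the slightly short base seen earlier. I ease off the press and then open.

>>> {"name": "drive_tool", "arguments": {"steps": [{"slide":[0.0006,-0.0006,0.0],"dr":[0.0,0.0,0.0],"fingers":0.0},{"slide":[0.0011,-0.0011,0.0],"dr":[0.0,0.0,0.0],"fingers":0.0},{"slide":[0.0011,-0.0011,0.0],"dr":[0.0,0.0,0.0],"fingers":0.0}]}}

```text
t: 9.73
eef_pos: [508.4, 74.9, 85.3]
tcp_rot: [-1.571, -0.786, -1.805]
ft_force: [-1.2, 1.2, 0.8]
opening: 0.587
```

>>> {"name": "drive_tool", "arguments": {"steps": [{"slide":[0.0,0.0,0.0],"dr":[0.0,0.0,0.0],"fingers":0.058},{"slide":[0.0,0.0,0.0],"dr":[0.0,0.0,0.0],"fingers":0.06},{"slide":[0.0,0.0,0.0],"dr":[0.0,0.0,0.0],"fingers":0.064},{"slide":[0.0,0.0,0.0],"dr":[0.0,0.0,0.0],"fingers":0.07},{"slide":[0.0,0.0,0.0],"dr":[0.0,0.0,0.0],"fingers":0.076}]}}

```text
t: 10.15
eef_pos: [508.4, 74.8, 85.4]
tcp_rot: [-1.572, -0.786, -1.805]
ft_force: [-0.0, 0.7, -1.0]
opening: 0.756
```

>>> {"name": "drive_tool", "arguments": {"steps": [{"slide":[0.0,0.0,0.0],"dr":[0.0,0.0,0.0],"fingers":0.076},{"slide":[0.0,0.0,0.0],"dr":[0.0,0.0,0.0],"fingers":0.076},{"slide":[0.0,0.0,0.0],"dr":[0.0,0.0,0.0],"fingers":0.076}]}}

```text
t: 10.4
eef_pos: [508.3, 74.9, 85.4]
tcp_rot: [-1.572, -0.786, -1.805]
ft_force: [-0.1, 0.1, -0.3]
opening: 0.798
```

```bash
python3 - <<'E'
from fin import *
from ov import *
p,Rc,s=cur(); G=p-19*Rc[:,1]; print(s['t'],s['ft_force'].round(1),s['moment'].round(2),s['opening']); print('G',G.round(1))
im=optics.read_camera('wrist')[:,:,::-1].copy(); cv2.imwrite(f'pics/w9.png',im)
E
```

```text
10.4 [-0.1  0.1 -0.3] [ 0.42 -0.16  0.  ] 0.7981428406024692
G [511.5  87.9  98.8]
```

View pics/w9.png

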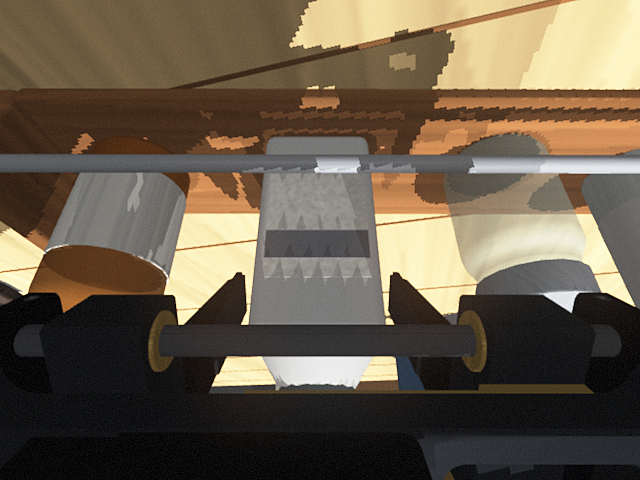

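The bottle stands centred: about 75 px to the amber bottle on the left and 77 px to the jar on the right. The force reads zero. I retreat along the fingers.

>>> {"name": "drive_tool", "arguments": {"steps": [{"slide":[0.0,-0.01,0.0],"dr":[0.0,0.0,0.0],"fingers":0.076},{"slide":[0.0,-0.03,0.0],"dr":[0.0,0.0,0.0],"fingers":0.076},{"slide":[0.0,-0.06,0.0],"dr":[0.0,0.0,0.0],"fingers":0.076},{"slide":[0.0,-0.09,0.0],"dr":[0.0,0.0,0.0],"fingers":0.076},{"slide":[0.0,-0.12,0.0],"dr":[0.0,0.0,0.0],"fingers":0.076}]}}

```text
t: 10.87
eef_pos: [528.1, 158.8, 171.7]
tcp_rot: [-1.572, -0.786, -1.804]
ft_force: [0.6, -0.1, -0.8]
opening: 0.798
```

>>> {"name": "drive_tool", "arguments": {"steps": [{"slide":[-0.02,-0.04,0.0],"dr":[0.0,0.0,0.0],"fingers":0.076},{"slide":[0.0,-0.08,0.0],"dr":[0.0,0.0,0.0],"fingers":0.076},{"slide":[0.03,-0.11,0.0],"dr":[0.0,0.0,0.0],"fingers":0.076},{"slide":[0.04,-0.12,0.0],"dr":[0.0,0.0,0.0],"fingers":0.076},{"slide":[0.04,-0.12,0.0],"dr":[0.0,0.0,0.0],"fingers":0.076}]}}

```text
t: 11.28
eef_pos: [541.9, 214.0, 288.4]
tcp_rot: [-1.564, -0.781, -1.809]
ft_force: [0.2, 0.1, 0.8]
opening: 0.8
```

```bash
python3 - <<'E'
from ov import *
p,Rc,s=cur(); print(s['t'],p.round(1),s['ft_force'].round(1))
out=[]
for n in ['scene','wrist']:
    m=optics.camera_model(n); im=optics.read_camera(n)[:,:,::-1].copy(); cv2.imwrite(f'pics/{n}10.png',im)
    upright(im,m,(511,86),8,-1.806)
    if n=='scene': cv2.imwrite('pics/o10.png',np.hstack([cv2.resize(x[170:320,260:460],None,fx=3,fy=4*.75+1,interpolation=cv2.INTER_CUBIC)[:, :400] if 0 else cv2.resize(x[180:310,290:410],None,fx=3.3,fy=3.3,interpolation=cv2.INTER_CUBIC) for x in (cv2.imread('pics/scene10.png'),im)]))
    else: cv2.imwrite('pics/o10w.png',im)
E
```

```text
11.2833 [541.9 214.  288.4] [0.2 0.1 0.8]
```

View pics/o10.png

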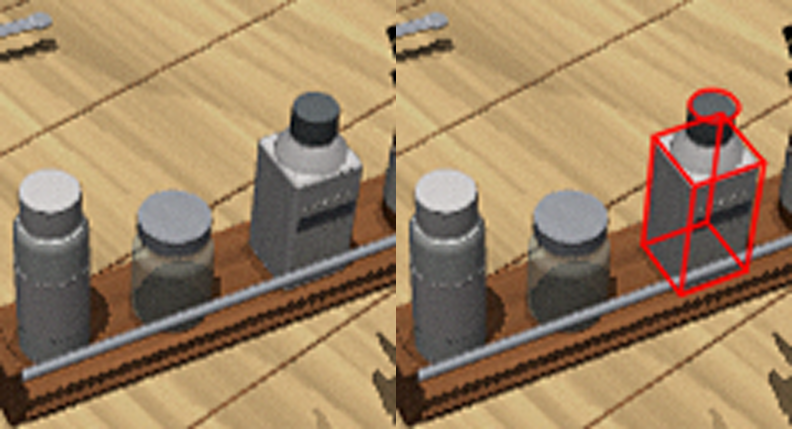

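View pics/o10w.png

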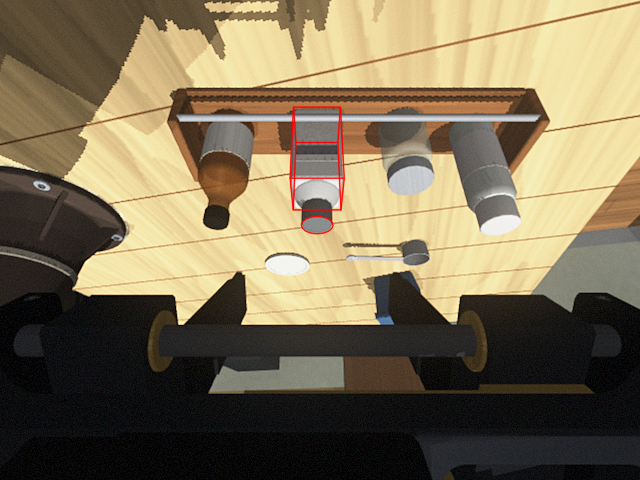

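View pics/scene10.png

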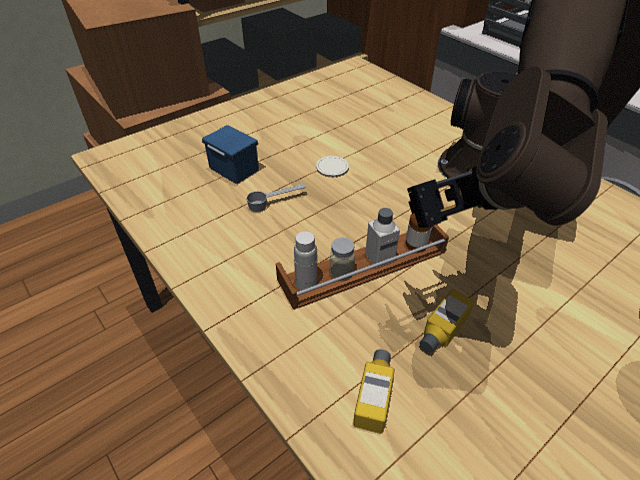

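```bash
python3 - <<'E'
from h import *
a=cv2.imread('pics/scene0.png',0).astype(np.float32);b=cv2.imread('pics/scene10.png',0).astype(np.float32)
for n,(x0,y0,x1,y1) in dict(can=(285,228,322,300),jar=(326,234,360,275),tin=(195,120,265,185),coaster=(312,150,355,180),scoop=(240,180,310,215),amber_lower=(404,225,430,250)).items():
    print(n,np.round(cv2.phaseCorrelate(a[y0:y1,x0:x1],b[y0:y1,x0:x1],cv2.createHanningWindow((x1-x0,y1-y0),cv2.CV_32F)),2))
print(env.state()['t'], env.state()['qvel'].round(3)); print(env.job_done())
E
```

```text
Traceback (most recent call last):
ValueError: setting an array element with a sequence. The requested array has an inhomogeneous shape after 1 dimensions. The detected shape was (2,) + inhomogeneous part.
```

```bash
python3 - <<'E'
from h import *
a=cv2.imread('pics/scene0.png',0).astype(np.float32);b=cv2.imread('pics/scene10.png',0).astype(np.float32)
for n,(x0,y0,x1,y1) in dict(can=(285,228,322,300),jar=(326,234,360,275),tin=(195,120,265,185),coaster=(312,150,355,180),scoop=(240,180,310,215),amber_lower=(404,225,430,250)).items():
    print(n,cv2.phaseCorrelate(a[y0:y1,x0:x1],b[y0:y1,x0:x1],cv2.createHanningWindow((x1-x0,y1-y0),cv2.CV_32F)))
# bottle vs gap from the wrist image, base edge row
print(env.state()['t'], env.state()['qvel'].round(3))
E
```

```text
can ((-0.07944133808062759, 0.04158760298574293), 0.9746732966767417)
jar ((0.02129232538450765, 0.5486351253542168), 0.9893743317804219)
tin ((-0.052583865647243044, -0.018371089670530694), 0.9717671341366239)
coaster ((0.5320094731404446, -0.04841660034650275), 0.8271514249730993)
scoop ((0.13785645119156698, 0.00605238454284418), 0.9807240339340987)
amber_lower ((0.33097938706705143, 0.30809564150550806), 1.0618901295132108)
11.3833 [-0.006  0.032  0.032  0.003 -0.01   0.005]
```

```bash
python3 - <<'E'
from h import *
a=cv2.imread('pics/scene0.png');b=cv2.imread('pics/scene10.png')
for n,t,(x0,y0,x1,y1) in [('jar','',(328,246,350,272)),('coaster','',(315,155,350,177)),('amb','',(406,225,432,248))]:
    T=a[y0:y1,x0:x1]; S=b[y0-4:y1+4,x0-4:x1+4]
    r=cv2.matchTemplate(cv2.resize(S,None,fx=4,fy=4,interpolation=cv2.INTER_CUBIC),cv2.resize(T,None,fx=4,fy=4,interpolation=cv2.INTER_CUBIC),cv2.TM_CCOEFF_NORMED)
    _,v,_,l=cv2.minMaxLoc(r); print(n,round(v,3),(l[0]/4-4,l[1]/4-4))
cv2.imwrite('pics/cmp.png',np.hstack([cv2.resize(x[145:280,300:440],None,fx=2.8,fy=2.8,interpolation=cv2.INTER_CUBIC) for x in (a,b)]))
E
```

```text
jar 0.996 (0.0, 0.0)
coaster 0.935 (0.0, 0.0)
amb 0.968 (0.0, 0.0)
```

View pics/cmp.png

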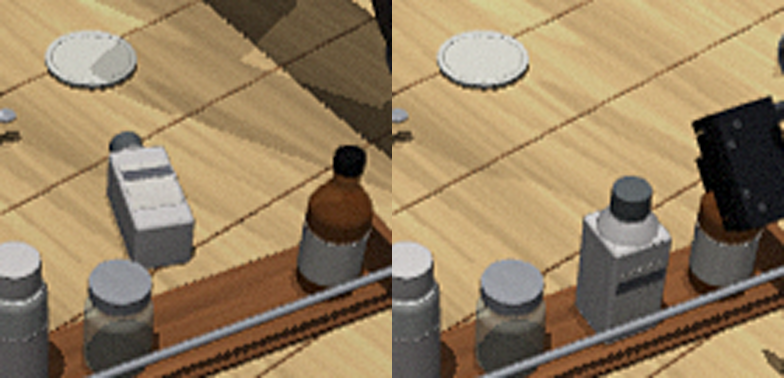

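The before/after pair shows the bottle upright in the gap, with the jar, amber bottle and coaster unmoved (0 px shift). The gripper is clear. Handing in.

```bash
python3 -c "
from cell import env
print(env.job_done())"
```

```text
the job is handed in; nothing more can be done
None
```

The white bottle is standing upright on the rack's board, in the middle of the gap between the amber bottle and the jar. I handed the job in at about 11.4 s of the 38 s allowed.

**What I did:** I gripped the bottle with the fingers tilted 45°, lifted it, and turned it cap-up. I carried it in over the rack and lowered it in about 1 mm steps until it touched the board, with an upward force reading of about 13 N. I eased that off to about 1 N before opening the fingers, then backed away.

**Last checks:**
- **Position:** in the wrist view the gaps on either side of the bottle are about 40 and 38 px. The bottle model drawn at the gap matches both camera views to about 2 px.
- **Other things:** tight template matching showed 0 px shift for the jar, the coaster and the lower part of the amber bottle. The can, tin and scoop shifted less than 0.2 px.
- **Gripper:** it is clear of everything, with a force reading of about 0.

**Disagreements:**
- **Grasp height:** the board was touched about 4 mm lower than the camera estimate (grip 91 mm above the base instead of 95 mm). The lowering was guided by touch, so this did no harm.
- **Image shift:** a first, wider correlation gave about 0.5 px for the jar and the coaster and 0.3 px for the amber bottle. I put that down to changed shadows and the bottle having lain inside the jar's window, because the tighter match showed none.

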